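# Square a bottle carrier up on a filling-machine pallet

## Robot

A 6-joint arm with a two-finger parallel gripper is mounted at the origin on the work surface. World frame = base frame: x ahead of the robot, y to its left, z up, the work surface at z = 0. Lengths are in m, angles in rad, forces in N, time in s.
With the tool pointing down it reaches from about 0.425 to 0.95 m from the base axis. Payload 3.5 kg.
Tool frame: the origin (TCP) lies at the very end of the fingers, on their centre line; the grasp point (between the pads) lies 19 mm behind it (ctrl.grip_point_offset is the distance from the TCP to the grasp point, in m); z points along the fingers, y is the line along which they close (so a half turn about z gives the same grasp; the last joint's range is limited). The gripper opens to 85 mm and grips with 20 to 120 N. Pads are 22 mm wide; open, the fingers measure 114 mm over their backs; the gripper's body (76 mm by 85 mm) begins 54 mm behind the grasp point. The pads swing forward as they close: fully open they stand 13 mm farther back than shut.
Start: joints at [-1.305, 0.286, 1.577, -0, 1.279, -0.15], TCP at [0.273, -0.617, 0.231] pointing down, gripper open.
Joint ranges: [-2.77, 2.77], [-0.9, 2.22], [0.21, 2.48], [-1.53, 4.67], [0.24, 2.81], [-2.84, 2.84]. Speed limits (rad/s): [2.79, 2.79, 3.14, 3.14, 3.14, 3.14].

## Interface

Orientations are given as a unit quaternion [x, y, z, w].
In Python, from plant import ctrl gives the robot as it stands. The module is installed in compiled form; this text tells all that it offers.
- The arm moves only by the shell command python3 -m pendant 'ROWS' [OPENING] [FORCE]. ROWS is JSON, a list of rows, each an object of numbers: "dx", "dy", "dz": the shift along the tool's x, y, z in cm; "twist": the turn about the tool's z in degrees. A call has 1 to 10 rows; each row is the pose to reach, as a shift and turn from the pose commanded when the call began, along the tool's axes at that moment; what a row does not reach only later rows make up. A row lasts 1/8 s, in which the tool goes at most 62.5 mm and 10.7 degrees, less where a joint would pass 70% of its speed; a pose out of reach is approached as far as the arm can. A call with a gripper value outside its range is refused whole. OPENING is the opening in per cent of the stroke, from 0 (shut) to 100 (fully open), set as the call begins (- or left out, the last holds). The fingers move at their own pace and stop on an object; FORCE is the grip in N (left out, the last holds). Time passes only in rows, so rows that repeat a pose let the fingers close. It gives the time, the measured TCP pose, the force, the opening and the grip force at its end, in the units of the state.
- ctrl.get_state(): the state, without advancing time (a new reading comes with each control period).
- ctrl.read_camera(name): name is "scene" or "top"; returns a dict with "img" (480x640x3 uint8, red, green, blue), "depth" (480x640 float32, m along the optical axis (not along the pixel's ray), 0 where there is no reading), "camera_matrix" (3x3 intrinsics, pixels), "xyz" and "rotation" of the camera in the world. Camera axes: x right, y up, looking along -z (the intrinsics and any distortion apply to the point x, -y, -z); pixel columns grow to the right and rows downward; lengths in m; the calibration is good to about 2 mm. A picture is of the moment at which its call begins.
- ctrl.sign_off(): hands the job in; it is judged then, once.
The state is a dict: "time": time; "qpos": joint angles; "dq": joint speeds; "joint_efforts": joint torques, N m; "eef_pos": TCP position; "tcp_rot": TCP orientation; "contact_force": force on the tool from outside, world axes, zero at the start; "wrist_torque": the same for the moment, N m; "opening": opening from 0.0 (shut) to 1.0 (fully open); "finger_force": force on a finger pad.
Only numpy, scipy, OpenCV 4.12 (cv2) and the standard library are available. Lean on these libraries where they do the work, as an engineer would, in place of code of your own. Each camera call takes 0.05 s, during which the arm holds its last target. There are 200 camera calls.

## Task

Square up the long white bottle carrier on the black pallet: push it in near its two ends, where the two finger gaps in the front bar let you at it, until its whole back face is pressed flush along the rear rail. Then slide it along the rail until its end is pressed against the raised aluminium end stop, still flush with the rail, and let go of it. Feel for each contact and make it definite with a steady push of 12 to 16 N held for a moment, never pressing the carrier on the rail or the stop with more than 18 N; do not lift it, keep its bottles standing and leave the other things alone.

Things in the scene. Friction and masses are not known exactly. Their poses are not given: they have to be found in the camera images.
- pallet: Fixed black plate 240 (x) by 450 mm (y), its top 20 mm above the table; origin on the table under its centre, x towards the rail, y along it. A grey front bar (pallet x -72 to -56 mm, 18 mm high above the plate) is split in three, leaving two open finger gaps 88 mm wide, centred at pallet y = +100 and -100 mm; its 112 mm middle piece bars pushing at the carrier's middle at first.
- rail: Rigid bright aluminium rear rail on the pallet, 400 mm long (y), 20 mm deep, 18 mm high above the plate. Origin: middle of its front face (the face the carrier goes against), at the level of the plate's top. The carrier lies on its -x side.
- end_stop: Rigid bright aluminium block on the plate at one end of the rail, +y or -y (it varies): 70 (x) by 20 (y) by 18 mm high. Origin: centre of its underside, on the plate's top; axes as the rail's. Its face towards the carrier is 10 mm from the origin along y. At the other end of the rail lies only a flat grey cover plate, 3 mm thick.
- carrier: Loose white plastic block 90 (x) by 300 (y) by 26 mm high, 0.5 to 0.9 kg with its bottles, sliding on the plate with 2.5 to 6.5 N of friction (more if one bears down on it). Origin: centre of its underside; x points at the rail, y along its length. It starts skewed, 25 to 55 mm short of the stop. Six bottles stand loose in its pockets, tops 60 mm above its underside.
- carrier_back_left (a point): Point on the back (rail-side) bottom edge region of the carrier at its +y end: carrier x = +45, y = +150, z = 9 mm. Flush means its x in the rail's frame is 0.
- carrier_back_right (a point): The same at the -y end: carrier x = +45, y = -150, z = 9 mm.
- bottle1: Empty clear bottle standing loose in the carrier, 26 mm diameter, 50 mm tall, in a pocket 16 mm deep with 2 mm play; origin at the centre of its underside, z up (carrier y = -115 mm).
- bottle2: Empty clear bottle standing loose in the carrier, 26 mm diameter, 50 mm tall, in a pocket 16 mm deep with 2 mm play; origin at the centre of its underside, z up (carrier y = -69 mm).
- bottle3: Empty clear bottle standing loose in the carrier, 26 mm diameter, 50 mm tall, in a pocket 16 mm deep with 2 mm play; origin at the centre of its underside, z up (carrier y = -23 mm).
- bottle4: Empty clear bottle standing loose in the carrier, 26 mm diameter, 50 mm tall, in a pocket 16 mm deep with 2 mm play; origin at the centre of its underside, z up (carrier y = 23 mm).
- bottle5: Empty clear bottle standing loose in the carrier, 26 mm diameter, 50 mm tall, in a pocket 16 mm deep with 2 mm play; origin at the centre of its underside, z up (carrier y = 69 mm).
- bottle6: Empty clear bottle standing loose in the carrier, 26 mm diameter, 50 mm tall, in a pocket 16 mm deep with 2 mm play; origin at the centre of its underside, z up (carrier y = 115 mm).
- sample_blue: Bystander: white bottle with a blue cap standing on the pallet behind the rail, 26 mm diameter, 52 mm tall; origin under its centre.
- sample_white: Bystander: white bottle with a grey cap on the bench to the right, 26 mm diameter, 52 mm tall; origin under its centre.
- hex_key: Bystander: small steel hex key 75 mm long, 5 mm thick, lying on the pallet in front of the middle of the front bar; origin at the underside of its long arm's middle.
- spare_valve: Bystander: spare steel filling valve 100 mm long, 24 mm thick, lying on the bench to the left; origin on its underside.
- screwdriver: Bystander: screwdriver lying on the bench to the left; origin on its underside.
- timer: Bystander: flat grey timer 70 by 120 by 22 mm lying on the bench to the right; origin under its middle.
Mind the look-alikes: they are no part of the job. What is shaped like the bottle1 but red is not meant.

How it is judged:
On the way, in this order (a step that is already met when the one before it is completed fails the run):
1. the carrier's back face is flush along the rail at both ends (each within 2 mm) and pressed against it with more than 4 N (x of each of carrier_back_left, carrier_back_right in the frame of rail above -0.002 m and contact force between carrier and rail above 4 N), for 0.2 s.
2. the carrier's end is pressed against the end stop with more than 4 N, its back still flush with the rail (4 mm) (x of each of carrier_back_left, carrier_back_right in the frame of rail above -0.004 m and (y of carrier in the frame of end_stop between -0.162 and -0.155 m or y of carrier in the frame of end_stop between 0.155 and 0.162 m) and contact force between carrier and end_stop above 4 N), for 0.2 s.
At the end, for the whole second after the job is handed in: The carrier lies flat and still on the pallet, both ends of its back face within 2 mm of the rail, its end within 2 mm of the end stop, released, and all six bottles stand upright down in their pockets (x of each of carrier_back_left, carrier_back_right in the frame of rail above -0.002 m and (y of carrier in the frame of end_stop between -0.162 and -0.155 m or y of carrier in the frame of end_stop between 0.155 and 0.162 m) and angle between carrier's own z axis and vertical below 0.02 rad and linear speed of carrier below 0.01 m/s and angle between each of bottle1, bottle2, bottle3, bottle4, bottle5, bottle6's own z axis and vertical below 0.25 rad and z of each of bottle1, bottle2, bottle3, bottle4, bottle5, bottle6 in the frame of carrier below 0.014 m); the robot touches nothing.
It fails at once if the carrier is pressed against the rail or the end stop with more than 18 N (contact force between carrier and rail above 18 N or contact force between carrier and end_stop above 18 N).
It fails at once if the carrier is lifted off the plate (z of carrier in the frame of pallet above 0.03 m).
It fails at once if a bottle in the carrier is tipped (angle between any of bottle1, bottle2, bottle3, bottle4, bottle5, bottle6's own z axis and vertical above 0.4 rad).
It fails at once if another thing on the bench or pallet is moved more than 20 mm (distance of any of sample_blue, sample_white, hex_key, spare_valve, screwdriver, timer from where it was at the start of the episode above 0.02 m).
It also fails if it takes over 72 s, if anything falls off the work surface, if the arm or the gripper's body presses on something with over 40 N, if the wrist force passes 120 N, or if a joint passes its speed limit or range.

## Working session

There is one attempt and no reset: what is moved stays moved. The work goes in short steps, Python scripts to look and compute and a shell command to move; the robot and the scene stay as the last step left them, time stands still between calls to the robot, and variables do not carry over. Pictures are saved under pics/ and viewed, at most 11 in all, crops included, and the job is handed in when it is done.

```bash
mkdir -p pics
cat > h.py <<'E'
import numpy as np,cv2
from plant import ctrl
def pose(): 
    s=ctrl.get_state(); print(s['time'],np.round(s['eef_pos'],4),np.round(s['tcp_rot'],4),np.round(s['contact_force'],1),s['opening'])
def snap(n):
    c=ctrl.read_camera(n); np.savez('cam_%s.npz'%n,**c); return c
def px(c,u,v,z=None):
    K=c['camera_matrix'];R=np.array(c['rotation'])
    if R.shape!=(3,3):
        from scipy.spatial.transform import Rotation; R=Rotation.from_quat(R).as_matrix()
    r=R@np.array([(u-K[0,2])/K[0,0],-(v-K[1,2])/K[1,1],-1]); o=np.array(c['xyz'])
    if z is None: return o+r*np.median(c['depth'][int(v)-1:int(v)+2,int(u)-1:int(u)+2])
    return o+r*(z-o[2])/r[2]
E
python3 - <<'E'
from h import *
pose()
for n in('top','scene'):
    c=snap(n); cv2.imwrite(f'pics/{n}1.png',c['img'][:,:,::-1]); print(c['xyz'],c['rotation'],c['camera_matrix'],{k for k in c})
E
```

```text
0.0 [ 0.2725 -0.6168  0.2299] [ 9.785e-01  2.064e-01 -1.000e-04 -1.200e-03] [-0.7 -0.2 -0.1] 0.9988072481309391
[ 0.28545813 -0.00436038  1.22002494] [-0.07194494  0.0580892   0.71146559 -0.69661057] [[503.2373001    0.         323.21658989]
 [  0.         503.2373001  243.79587212]
 [  0.           0.           1.        ]] {'img', 'camera_matrix', 'rotation', 'depth', 'xyz'}
[ 0.93915928 -0.66487275  1.08357465] [0.31385595 0.08922055 0.25383499 0.91055035] [[546.61337466   0.         314.76902007]
 [  0.         546.61337466 238.86304506]
 [  0.           0.           1.        ]] {'img', 'camera_matrix', 'rotation', 'depth', 'xyz'}
```

View pics/top1.png

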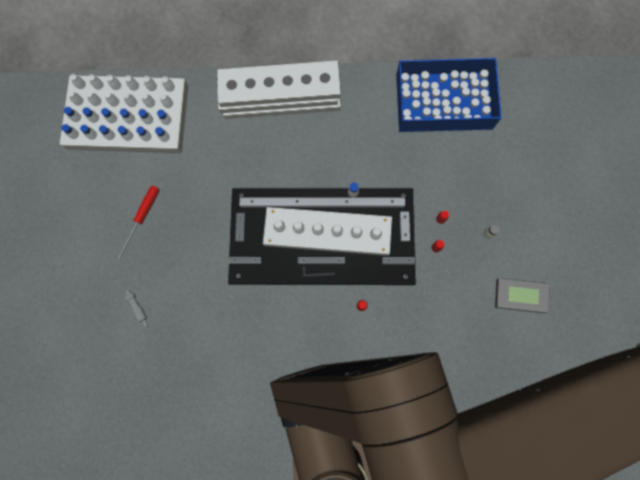

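View pics/scene1.png

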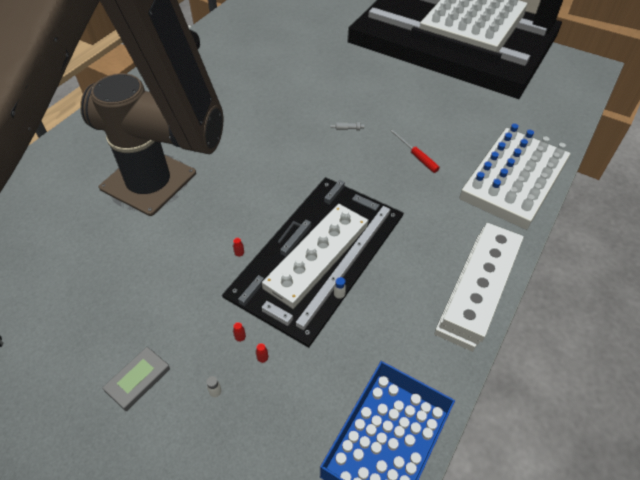

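The job's carrier is the white block at top px (327,231), on the black pallet. The look-alikes are the white rack with holes (280,85), the tube rack (125,110) and the red bottles (443,215), (438,245) and (362,305). The raised, bright end stop is at (405,226), the -y end. The flat cover is at (240,227).

Run:
```python
from h import *
c=dict(np.load('cam_top.npz'))
im=c['img'][180:294,220:424,::-1]
cv2.imwrite('pics/crop1.png',cv2.resize(im,None,fx=3.9,fy=3.9,interpolation=cv2.INTER_CUBIC))
```

```text
(no output)
```

View pics/crop1.png

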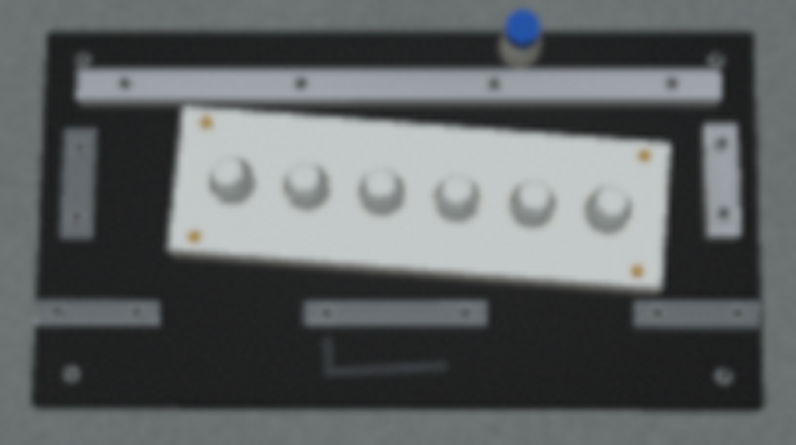

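The crop confirms it: carrier corners at crop px (183,106), (671,142), (662,291) and (167,251). The rail's front edge runs along row 103, and the raised stop's face is at column 703. The finger gaps are at columns 161–303 and 488–633.

Run:
```python
from h import *
c=dict(np.load('cam_top.npz'))
f=lambda u,v,z: px(c,220+(u+.5)/3.9-.5,180+(v+.5)/3.9-.5,z)
P={k:f(*p) for k,p in dict(plTL=(49,33,.02),plTR=(753,33,.02),plBR=(763,408,.02),plBL=(34,407,.02),railL=(77,103,.038),railR=(721,103,.038),cTL=(183,106,.046),cTR=(671,142,.046),cBR=(662,291,.046),cBL=(167,251,.046),stT=(703,124,.038),stB=(706,238,.038),b1=(161,313,.038),b2=(303,313,.038),b3=(488,313,.038),b4=(633,313,.038)).items()}
for k,p in P.items(): print(k,np.round(p,4))
o=(P['plTL']+P['plTR']+P['plBR']+P['plBL'])/4
d=P['plTL']-P['plTR']+P['plBL']-P['plBR'];d2=P['railL']-P['railR']
print('centre',o,'yaw',np.degrees(np.arctan2(-d[0],d[1])),np.degrees(np.arctan2(-d2[0],d2[1])))
e=P['cTL']-P['cTR']+P['cBL']-P['cBR'];print('carrier yaw',np.degrees(np.arctan2(-e[0],e[1])),(P['cTL']+P['cTR']+P['cBR']+P['cBL'])/4)
from scipy.spatial.transform import Rotation as R
print(R.from_quat(ctrl.get_state()['tcp_rot']).as_matrix().round(3), R.from_quat(ctrl.get_state()['tcp_rot']).inv().as_matrix().round(3)@(np.array([.45,0.1,.03])))
```

```text
plTL [0.6554 0.2408 0.02  ]
plTR [ 0.6439 -0.2064  0.02  ]
plBR [ 0.4062 -0.2002  0.02  ]
plBL [0.4164 0.2467 0.02  ]
railL [0.604  0.2189 0.038 ]
railR [ 0.5941 -0.1813  0.038 ]
cTL [0.5983 0.1516 0.046 ]
cTR [ 0.5681 -0.1483  0.046 ]
cBR [ 0.4757 -0.1389  0.046 ]
cBL [0.5073 0.1612 0.046 ]
stT [ 0.581  -0.1695  0.038 ]
stB [ 0.5092 -0.168   0.038 ]
b1 [0.4704 0.1659 0.038 ]
b2 [0.4684 0.0791 0.038 ]
b3 [ 0.4659 -0.0336  0.038 ]
b4 [ 0.4639 -0.1216  0.038 ]
centre [0.53049395 0.02022929 0.02      ] yaw -1.3851953918252118 -1.4208505788728503
carrier yaw -5.873860959237091 [0.53736593 0.00641241 0.046     ]
[[ 0.915  0.404 -0.001]
 [ 0.404 -0.915  0.002]
 [ 0.    -0.002 -1.   ]] [ 0.45215  0.09024 -0.03025]
```

```bash
T='{"dx":39.4,"dy":-44,"dz":5,"twist":25.2}'; python3 -m pendant '[{"dx":39.4,"dy":-44,"dz":5,"twist":25.2},{"dx":39.4,"dy":-44,"dz":5,"twist":25.2},{"dx":39.4,"dy":-44,"dz":5,"twist":25.2},{"dx":39.4,"dy":-44,"dz":5,"twist":25.2},{"dx":39.4,"dy":-44,"dz":5,"twist":25.2},{"dx":39.4,"dy":-44,"dz":5,"twist":25.2},{"dx":39.4,"dy":-44,"dz":5,"twist":25.2},{"dx":39.4,"dy":-44,"dz":5,"twist":25.2},{"dx":39.4,"dy":-44,"dz":5,"twist":25.2},{"dx":39.4,"dy":-44,"dz":5,"twist":25.2}]' 0; python3 -c "
from h import *
pose()
from scipy.spatial.transform import Rotation as R
print(R.from_quat(ctrl.get_state()['tcp_rot']).as_matrix().round(3))"
```

```text
time: 1.35
eef_pos: [0.4552, -0.0529, 0.1806]
tcp_rot: [1.0, -0.01, -0.0, -0.0]
contact_force: [-0.6, -0.4, 1.4]
opening: 0.001
finger_force: 0.0
1.35 [ 0.4552 -0.0529  0.1806] [ 9.999e-01 -1.050e-02 -4.000e-04 -3.000e-04] [-0.6 -0.4  1.4] 0.0005116701594734258
[[ 1.    -0.021 -0.001]
 [-0.021 -1.     0.001]
 [-0.001 -0.001 -1.   ]]
```

```bash
python3 -m pendant '[{"dy":0.2,"dz":5},{"dy":0.2,"dz":10},{"dy":0.2,"dz":13},{"dy":0.2,"dz":15.2},{"dy":0.2,"dz":15.2},{"dy":0.2,"dz":15.2}]'
python3 - <<'E'
from h import *
c=snap('scene'); cv2.imwrite('pics/s2.png',cv2.resize(c['img'][150:360,190:430,::-1],None,fx=2.6,fy=2.6))
E
```

```text
$[0]: bad value
```

View pics/s2.png

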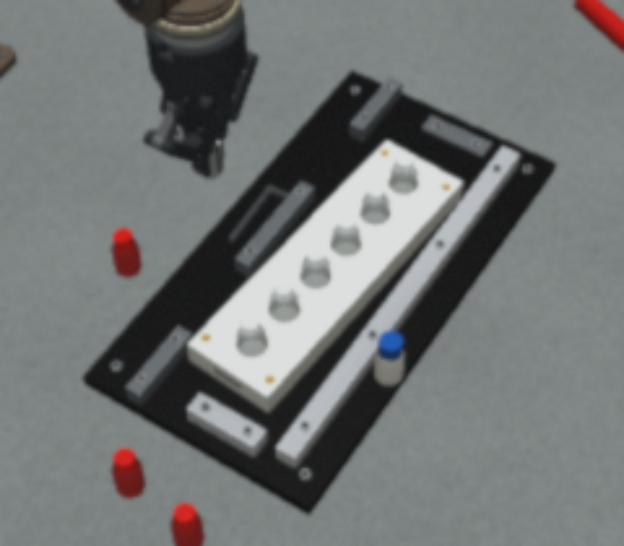

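The move was refused because every row needs all its keys. The picture shows the tool still high, at crop px (210,165). I'll send it again with full rows.

```bash
python3 -m pendant '[{"dx":0,"dy":0.2,"dz":5,"twist":0},{"dx":0,"dy":0.2,"dz":10,"twist":0},{"dx":0,"dy":0.2,"dz":13,"twist":0},{"dx":0,"dy":0.2,"dz":15.2,"twist":0},{"dx":0,"dy":0.2,"dz":15.2,"twist":0},{"dx":0,"dy":0.2,"dz":15.2,"twist":0}]'
```

```text
time: 2.15
eef_pos: [0.4559, -0.0582, 0.0301]
tcp_rot: [1.0, -0.012, 0.001, 0.0]
contact_force: [0.0, -0.3, -0.0]
opening: -0.0
finger_force: 0.0
```

```bash
python3 -m pendant '[{"dx":0.4,"dy":0,"dz":0,"twist":0},{"dx":0.8,"dy":0,"dz":0,"twist":0},{"dx":1.1,"dy":0,"dz":0,"twist":0},{"dx":1.3,"dy":0,"dz":0,"twist":0},{"dx":1.5,"dy":0,"dz":0,"twist":0},{"dx":1.7,"dy":0,"dz":0,"twist":0},{"dx":1.9,"dy":0,"dz":0,"twist":0}]'; python3 -m pendant '[{"dx":0.2,"dy":0,"dz":0,"twist":0},{"dx":0.4,"dy":0,"dz":0,"twist":0},{"dx":0.6,"dy":0,"dz":0,"twist":0}]'
```

```text
time: 3.02
eef_pos: [0.4744, -0.0582, 0.0293]
tcp_rot: [1.0, -0.012, -0.0, -0.0]
contact_force: [-0.1, 0.1, -0.4]
opening: -0.004
finger_force: 0.3
time: 3.4
eef_pos: [0.4765, -0.0583, 0.0289]
tcp_rot: [1.0, -0.011, -0.006, -0.0]
contact_force: [-11.1, -2.5, 9.5]
opening: -0.001
finger_force: 5.8
```

```bash
python3 -m pendant '[{"dx":0,"dy":0,"dz":0,"twist":0},{"dx":0,"dy":0,"dz":0,"twist":0}]';python3 - <<'E'
from h import *
c=snap('scene'); cv2.imwrite('pics/s3.png',cv2.resize(c['img'][150:360,190:430,::-1],None,fx=3.2,fy=2.8*3.2/3.2,interpolation=cv2.INTER_CUBIC))
pose()
E
```

```text
time: 3.65
eef_pos: [0.4772, -0.0584, 0.0289]
tcp_rot: [1.0, -0.011, -0.005, -0.0]
contact_force: [-10.1, -1.7, 7.7]
opening: -0.002
finger_force: 4.7
3.7 [ 0.4772 -0.0584  0.0289] [ 9.999e-01 -1.140e-02 -4.500e-03 -2.000e-04] [-9.2 -2.3  7.1] -0.001400313584750565
```

View pics/s3.png

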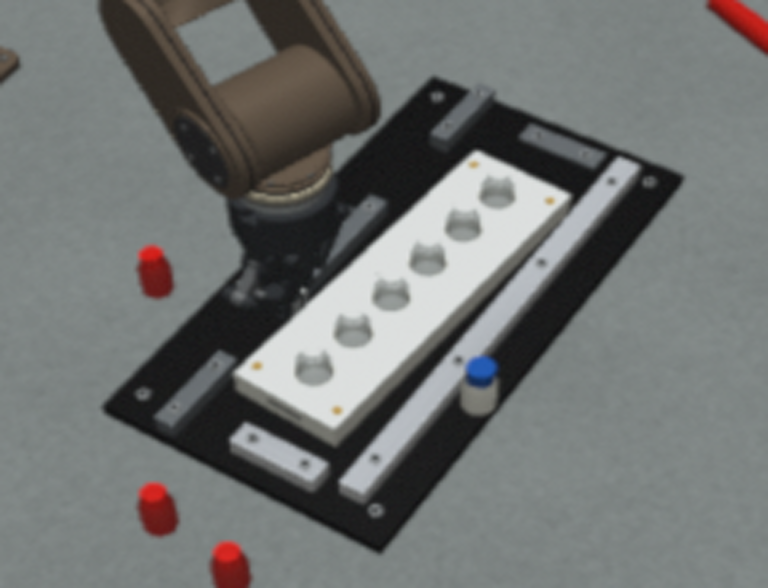

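The fingers are on the carrier's front at about (330,300) in the crop. The vertical force shows them bearing down on it, so I'll relieve the height while pushing.

```bash
python3 -m pendant '[{"dx":-0.1,"dy":0,"dz":-0.2,"twist":0},{"dx":0,"dy":0,"dz":-0.2,"twist":0},{"dx":0.1,"dy":0,"dz":-0.2,"twist":0},{"dx":0.2,"dy":0,"dz":-0.2,"twist":0},{"dx":0.3,"dy":0,"dz":-0.2,"twist":0}]'; python3 -m pendant '[{"dx":0.1,"dy":0,"dz":0,"twist":0},{"dx":0.2,"dy":0,"dz":0,"twist":0},{"dx":0.3,"dy":0,"dz":0,"twist":0},{"dx":0.4,"dy":0,"dz":0,"twist":0}]'
```

```text
time: 4.32
eef_pos: [0.4833, -0.0584, 0.0312]
tcp_rot: [1.0, -0.012, -0.0, -0.0]
contact_force: [-2.8, -0.7, -2.4]
opening: -0.006
finger_force: 1.4
time: 4.82
eef_pos: [0.4874, -0.0587, 0.0314]
tcp_rot: [1.0, -0.012, 0.0, 0.0]
contact_force: [-3.4, -1.3, -2.6]
opening: 0.005
finger_force: 1.5
```

```bash
python3 -m pendant '[{"dx":0.1,"dy":0,"dz":0.05,"twist":0},{"dx":0.2,"dy":0,"dz":0.05,"twist":0},{"dx":0.3,"dy":0,"dz":0.05,"twist":0},{"dx":0.4,"dy":0,"dz":0.05,"twist":0},{"dx":0.5,"dy":0,"dz":0.05,"twist":0},{"dx":0.6,"dy":0,"dz":0.05,"twist":0}]'; python3 -m pendant '[{"dx":0.1,"dy":0,"dz":0,"twist":0},{"dx":0.2,"dy":0,"dz":0,"twist":0}]'
```

```text
time: 5.58
eef_pos: [0.4926, -0.0589, 0.0312]
tcp_rot: [1.0, -0.012, -0.001, 0.0]
contact_force: [-7.5, -1.5, 3.0]
opening: 0.001
finger_force: 3.5
time: 5.82
eef_pos: [0.4946, -0.0589, 0.0312]
tcp_rot: [1.0, -0.012, -0.001, 0.0]
contact_force: [-8.0, -2.3, 3.4]
opening: 0.0
finger_force: 3.6
```

```bash
python3 -m pendant '[{"dx":0.1,"dy":0,"dz":-0.05,"twist":0},{"dx":0.2,"dy":0,"dz":-0.05,"twist":0}]'
python3 - <<'E'
from h import *
c=snap('top')
im=c['img'][180:294,220:424,::-1]
cv2.imwrite('pics/crop2.png',cv2.resize(im,None,fx=3.9,fy=3.9,interpolation=cv2.INTER_CUBIC))
E
```

```text
time: 6.08
eef_pos: [0.4964, -0.0588, 0.0314]
tcp_rot: [1.0, -0.012, -0.002, -0.0]
contact_force: [-8.4, -1.3, 3.1]
opening: 0.001
finger_force: 4.3
```

View pics/crop2.png

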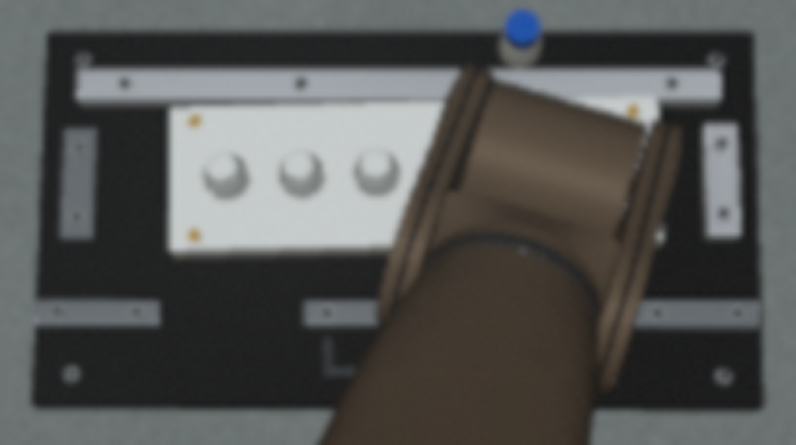

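```bash
python3 -m pendant '[{"dx":-1,"dy":0,"dz":0,"twist":0},{"dx":-2,"dy":0,"dz":0,"twist":0},{"dx":-2,"dy":0,"dz":-3,"twist":0},{"dx":-2,"dy":0,"dz":-6,"twist":0},{"dx":-2,"dy":-5,"dz":-6,"twist":0},{"dx":-2,"dy":-11,"dz":-6,"twist":0},{"dx":-2,"dy":-15.8,"dz":-6,"twist":0},{"dx":-2,"dy":-15.8,"dz":-6,"twist":0},{"dx":-2,"dy":-15.8,"dz":-6,"twist":0}]'; python3 -m pendant '[{"dx":0,"dy":0,"dz":0,"twist":0}]'
```

```text
time: 7.25
eef_pos: [0.4813, 0.0995, 0.0916]
tcp_rot: [1.0, -0.012, 0.001, 0.0]
contact_force: [0.0, 0.2, -0.1]
opening: -0.003
finger_force: 0.0
time: 7.38
eef_pos: [0.4813, 0.0986, 0.0915]
tcp_rot: [1.0, -0.013, 0.0, 0.0]
contact_force: [-0.8, 1.0, 0.1]
opening: -0.001
finger_force: 0.0
```

```bash
python3 -m pendant '[{"dx":0,"dy":0,"dz":3,"twist":0},{"dx":0,"dy":0,"dz":6,"twist":0},{"dx":0,"dy":0,"dz":6,"twist":0},{"dx":0.5,"dy":0,"dz":6,"twist":0},{"dx":0.8,"dy":0,"dz":6,"twist":0},{"dx":1.0,"dy":0,"dz":6,"twist":0},{"dx":1.2,"dy":0,"dz":6,"twist":0}]'; python3 -m pendant '[{"dx":0.1,"dy":0,"dz":0,"twist":0},{"dx":0.2,"dy":0,"dz":0,"twist":0}]'; python3 -m pendant '[{"dx":0.1,"dy":0,"dz":0,"twist":0},{"dx":0.2,"dy":0,"dz":0,"twist":0}]'
```

```text
time: 8.25
eef_pos: [0.4936, 0.0994, 0.0319]
tcp_rot: [1.0, -0.012, 0.0, -0.0]
contact_force: [0.1, 1.0, 0.0]
opening: -0.0
finger_force: 0.0
time: 8.5
eef_pos: [0.4951, 0.0994, 0.0313]
tcp_rot: [1.0, -0.012, -0.0, -0.0]
contact_force: [0.2, 0.0, -0.7]
opening: -0.006
finger_force: 0.0
time: 8.75
eef_pos: [0.4965, 0.0993, 0.0312]
tcp_rot: [1.0, -0.012, -0.001, -0.0]
contact_force: [-3.5, 0.0, 2.8]
opening: 0.001
finger_force: 1.4
```

```bash
python3 -m pendant '[{"dx":0.1,"dy":0,"dz":-0.1,"twist":0},{"dx":0.2,"dy":0,"dz":-0.1,"twist":0},{"dx":0.3,"dy":0,"dz":-0.1,"twist":0}]'; python3 -m pendant '[{"dx":0.1,"dy":0,"dz":0,"twist":0},{"dx":0.2,"dy":0,"dz":0,"twist":0}]'; python3 -m pendant '[{"dx":0.1,"dy":0,"dz":0,"twist":0},{"dx":0.1,"dy":0,"dz":0,"twist":0}]'
```

```text
time: 9.12
eef_pos: [0.4993, 0.0994, 0.0317]
tcp_rot: [1.0, -0.012, -0.001, -0.0]
contact_force: [-2.6, 1.2, -2.4]
opening: -0.001
finger_force: 1.3
time: 9.38
eef_pos: [0.502, 0.0992, 0.0322]
tcp_rot: [1.0, -0.012, -0.0, -0.0]
contact_force: [-2.6, 0.7, -1.7]
opening: -0.003
finger_force: 1.4
time: 9.62
eef_pos: [0.502, 0.0992, 0.0322]
tcp_rot: [1.0, -0.012, -0.002, -0.0]
contact_force: [-5.0, 1.6, 1.0]
opening: -0.003
finger_force: 2.9
```

```bash
python3 -m pendant '[{"dx":0.1,"dy":0,"dz":-0.05,"twist":0},{"dx":0.2,"dy":0,"dz":-0.1,"twist":0},{"dx":0.2,"dy":0,"dz":-0.1,"twist":0}]'; python3 -m pendant '[{"dx":0.1,"dy":0,"dz":-0.05,"twist":0},{"dx":0.1,"dy":0,"dz":-0.05,"twist":0}]'
```

```text
time: 10.0
eef_pos: [0.502, 0.0992, 0.0322]
tcp_rot: [1.0, -0.012, -0.004, 0.0]
contact_force: [-9.7, 1.4, 0.4]
opening: 0.001
finger_force: 4.3
time: 10.25
eef_pos: [0.502, 0.0992, 0.0322]
tcp_rot: [1.0, -0.012, -0.005, 0.0]
contact_force: [-10.6, 1.7, 0.4]
opening: 0.003
finger_force: 5.1
```

```bash
python3 -m pendant '[{"dx":0.05,"dy":0,"dz":0,"twist":0},{"dx":0.1,"dy":0,"dz":0,"twist":0},{"dx":0.1,"dy":0,"dz":0,"twist":0}]'; python3 -m pendant '[{"dx":0.03,"dy":0,"dz":0,"twist":0},{"dx":0.03,"dy":0,"dz":0,"twist":0},{"dx":0.03,"dy":0,"dz":0,"twist":0},{"dx":0.03,"dy":0,"dz":0,"twist":0}]'
python3 - <<'E'
from h import *
c=snap('top')
im=c['img'][180:294,220:424,::-1]
cv2.imwrite('pics/crop3.png',cv2.resize(im,None,fx=3.9,fy=3.9,interpolation=cv2.INTER_CUBIC))
E
```

```text
time: 10.62
eef_pos: [0.502, 0.0992, 0.0322]
tcp_rot: [1.0, -0.012, -0.007, 0.0]
contact_force: [-12.6, 1.2, 3.2]
opening: -0.0
finger_force: 6.6
time: 11.12
eef_pos: [0.502, 0.0992, 0.0322]
tcp_rot: [1.0, -0.012, -0.007, 0.0]
contact_force: [-14.0, 1.6, 5.1]
opening: 0.0
finger_force: 7.0
```

View pics/crop3.png

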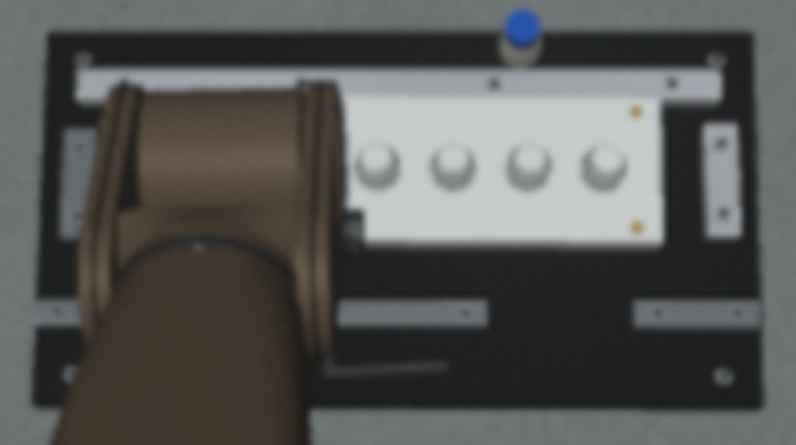

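The right half of the back edge lies along row 97, in line with the rail, so it looks flush. I'll confirm with a press at the right end too.

```bash
python3 -m pendant '[{"dx":-1,"dy":0,"dz":0,"twist":0},{"dx":-2.2,"dy":0,"dz":0,"twist":0},{"dx":-2.2,"dy":0,"dz":-3,"twist":0},{"dx":-2.2,"dy":0,"dz":-6,"twist":0},{"dx":-2.2,"dy":5,"dz":-6,"twist":0},{"dx":-2.2,"dy":11,"dz":-6,"twist":0},{"dx":-2.2,"dy":16.5,"dz":-6,"twist":0},{"dx":-2.2,"dy":16.5,"dz":-6,"twist":0},{"dx":-2.2,"dy":16.5,"dz":-6,"twist":0}]'; python3 -m pendant '[{"dx":0,"dy":0,"dz":3,"twist":0},{"dx":0,"dy":0,"dz":6.1,"twist":0},{"dx":0,"dy":0,"dz":6.1,"twist":0},{"dx":0.5,"dy":0,"dz":6.1,"twist":0},{"dx":0.8,"dy":0,"dz":6.1,"twist":0},{"dx":1.0,"dy":0,"dz":6.1,"twist":0},{"dx":1.2,"dy":0,"dz":6.1,"twist":0}]'
```

```text
time: 12.3
eef_pos: [0.4818, -0.0655, 0.0943]
tcp_rot: [1.0, -0.012, 0.001, 0.0]
contact_force: [0.5, -0.1, 0.2]
opening: -0.001
finger_force: 0.0
time: 13.18
eef_pos: [0.494, -0.0659, 0.0334]
tcp_rot: [1.0, -0.012, 0.0, 0.0]
contact_force: [-0.5, -0.6, -0.2]
opening: 0.006
finger_force: 0.0
```

```bash
python3 -m pendant '[{"dx":0.1,"dy":0,"dz":0,"twist":0},{"dx":0.2,"dy":0,"dz":0,"twist":0},{"dx":0.3,"dy":0,"dz":0,"twist":0},{"dx":0.4,"dy":0,"dz":-0.05,"twist":0},{"dx":0.5,"dy":0,"dz":-0.1,"twist":0}]'; python3 -m pendant '[{"dx":0.1,"dy":0,"dz":-0.05,"twist":0},{"dx":0.2,"dy":0,"dz":-0.1,"twist":0},{"dx":0.2,"dy":0,"dz":-0.1,"twist":0}]'; python3 -m pendant '[{"dx":0.1,"dy":0,"dz":-0.05,"twist":0},{"dx":0.1,"dy":0,"dz":-0.05,"twist":0}]'
```

```text
time: 13.8
eef_pos: [0.4973, -0.0658, 0.0332]
tcp_rot: [1.0, -0.012, -0.002, -0.0]
contact_force: [-3.2, -2.0, -0.6]
opening: 0.001
finger_force: 1.7
time: 14.18
eef_pos: [0.498, -0.0656, 0.0335]
tcp_rot: [1.0, -0.012, -0.003, -0.0]
contact_force: [-6.0, -1.5, -3.1]
opening: 0.003
finger_force: 2.8
time: 14.42
eef_pos: [0.498, -0.0656, 0.0335]
tcp_rot: [1.0, -0.012, -0.004, -0.0]
contact_force: [-7.3, -2.7, -2.7]
opening: 0.005
finger_force: 3.7
```

```bash
python3 -m pendant '[{"dx":0.1,"dy":0,"dz":0,"twist":0},{"dx":0.2,"dy":0,"dz":0,"twist":0},{"dx":0.2,"dy":0,"dz":0,"twist":0}]'; python3 -m pendant '[{"dx":0.05,"dy":0,"dz":0,"twist":0},{"dx":0.1,"dy":0,"dz":0,"twist":0},{"dx":0.1,"dy":0,"dz":0,"twist":0},{"dx":0.1,"dy":0,"dz":0,"twist":0},{"dx":0.1,"dy":0,"dz":0,"twist":0}]'
```

```text
time: 14.8
eef_pos: [0.4981, -0.0656, 0.0335]
tcp_rot: [1.0, -0.011, -0.007, -0.001]
contact_force: [-14.5, -2.7, 3.7]
opening: 0.0
finger_force: 6.9
time: 15.42
eef_pos: [0.4981, -0.0656, 0.0335]
tcp_rot: [1.0, -0.011, -0.009, -0.001]
contact_force: [-16.8, -4.1, 6.3]
opening: -0.002
finger_force: 8.4
```

Both ends stopped firmly. The two contact positions give a slope of 1.36°, matching the rail, so it is flush. Next I go over to the carrier's +y end for the slide.

```bash
python3 -m pendant '[{"dx":-1,"dy":0,"dz":0,"twist":0},{"dx":-2.2,"dy":0,"dz":0,"twist":0},{"dx":-2.2,"dy":0,"dz":-4,"twist":0},{"dx":-2.2,"dy":0,"dz":-8,"twist":0},{"dx":0,"dy":-6,"dz":-8,"twist":0},{"dx":1.5,"dy":-11,"dz":-8,"twist":0},{"dx":3,"dy":-16,"dz":-8,"twist":0},{"dx":4.5,"dy":-21,"dz":-8,"twist":0},{"dx":4.9,"dy":-26.1,"dz":-8,"twist":0},{"dx":4.9,"dy":-26.1,"dz":-8,"twist":0}]'; python3 -m pendant '[{"dx":0,"dy":0,"dz":0,"twist":0},{"dx":0,"dy":0,"dz":0,"twist":0}]'
python3 - <<'E'
from h import *
c=snap('scene'); cv2.imwrite('pics/s4.png',cv2.resize(c['img'][150:360,190:430,::-1],None,fx=3.2,fy=2.8,interpolation=cv2.INTER_CUBIC))
E
```

```text
time: 16.68
eef_pos: [0.5601, 0.1971, 0.1161]
tcp_rot: [1.0, -0.01, 0.001, -0.001]
contact_force: [0.1, -0.4, -0.2]
opening: 0.003
finger_force: 0.0
time: 16.92
eef_pos: [0.5598, 0.1927, 0.1155]
tcp_rot: [1.0, -0.013, 0.0, -0.0]
contact_force: [0.3, 0.3, -0.0]
opening: 0.001
finger_force: 0.0
```

View pics/s4.png

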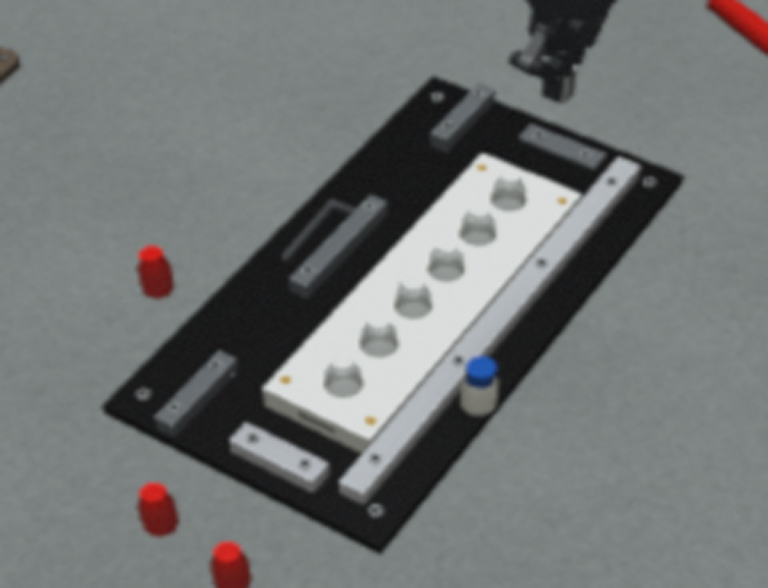

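The picture shows the carrier flush along the rail, with all bottles upright. Its +y end corners are at crop px (483,155) and (582,192), and its -y end corner is at (365,440). I'll work out where the end face is.

```bash
python3 - <<'E'
from h import *
c=dict(np.load('cam_scene.npz'))
for u,v,z in((483,155,.046),(582,192,.046),(365,440,.046),(265,390,.046),(250,424,.038),(325,463,.038)): print(np.round(px(c,190+u/3.2,150+v/2.8,z),4))
E
python3 -m pendant '[{"dx":0,"dy":0,"dz":4,"twist":0},{"dx":0,"dy":0,"dz":7,"twist":0},{"dx":0,"dy":0,"dz":8.5,"twist":0},{"dx":0,"dy":0,"dz":8.5,"twist":0}]'
```

```text
[0.5158 0.1553 0.046 ]
[0.6032 0.1568 0.046 ]
[ 0.5935 -0.1462  0.046 ]
[ 0.5088 -0.1431  0.046 ]
[ 0.5144 -0.1711  0.038 ]
[ 0.5784 -0.1741  0.038 ]
time: 17.48
eef_pos: [0.5591, 0.193, 0.0294]
tcp_rot: [1.0, -0.013, -0.001, 0.0]
contact_force: [-0.1, 0.4, -0.3]
opening: 0.003
finger_force: 0.0
```

```bash
python3 -m pendant '[{"dx":0,"dy":0.5,"dz":0,"twist":0},{"dx":0,"dy":1.0,"dz":0,"twist":0},{"dx":0,"dy":1.4,"dz":0,"twist":0},{"dx":0,"dy":1.6,"dz":0,"twist":0}]'; python3 -m pendant '[{"dx":0,"dy":0.2,"dz":0,"twist":0},{"dx":0,"dy":0.4,"dz":0,"twist":0},{"dx":0,"dy":0.6,"dz":0,"twist":0}]'; python3 -m pendant '[{"dx":0,"dy":0.15,"dz":0,"twist":0},{"dx":0,"dy":0.3,"dz":0,"twist":0}]'
```

```text
time: 17.98
eef_pos: [0.5596, 0.1775, 0.0308]
tcp_rot: [1.0, -0.012, 0.0, -0.0]
contact_force: [0.6, 0.4, -0.4]
opening: 0.001
finger_force: 0.0
time: 18.35
eef_pos: [0.5592, 0.1728, 0.0303]
tcp_rot: [1.0, -0.013, 0.0, -0.001]
contact_force: [-0.2, 4.8, -0.7]
opening: -0.001
finger_force: 2.8
time: 18.6
eef_pos: [0.5591, 0.1703, 0.0303]
tcp_rot: [1.0, -0.012, 0.0, -0.001]
contact_force: [0.7, 5.3, -0.4]
opening: -0.002
finger_force: 2.8
```

```bash
python3 -m pendant '[{"dx":0,"dy":0.15,"dz":0,"twist":0},{"dx":0,"dy":0.3,"dz":0,"twist":0},{"dx":0,"dy":0.45,"dz":0,"twist":0},{"dx":0,"dy":0.6,"dz":0,"twist":0},{"dx":0,"dy":0.75,"dz":0,"twist":0},{"dx":0,"dy":0.9,"dz":0,"twist":0}]';  python3 -m pendant '[{"dx":0,"dy":0.15,"dz":0,"twist":0},{"dx":0,"dy":0.3,"dz":0,"twist":0},{"dx":0,"dy":0.45,"dz":0,"twist":0}]'
python3 - <<'E'
from h import *
c=snap('scene'); cv2.imwrite('pics/s5.png',cv2.resize(c['img'][150:360,190:430,::-1],None,fx=3.2,fy=2.8,interpolation=cv2.INTER_CUBIC))
E
```

```text
time: 19.35
eef_pos: [0.5588, 0.1613, 0.0303]
tcp_rot: [1.0, -0.012, 0.0, -0.001]
contact_force: [0.1, 5.7, -0.3]
opening: 0.003
finger_force: 2.8
time: 19.73
eef_pos: [0.5587, 0.1568, 0.0304]
tcp_rot: [1.0, -0.012, 0.0, -0.001]
contact_force: [0.6, 6.1, -0.2]
opening: 0.002
finger_force: 2.8
```

View pics/s5.png

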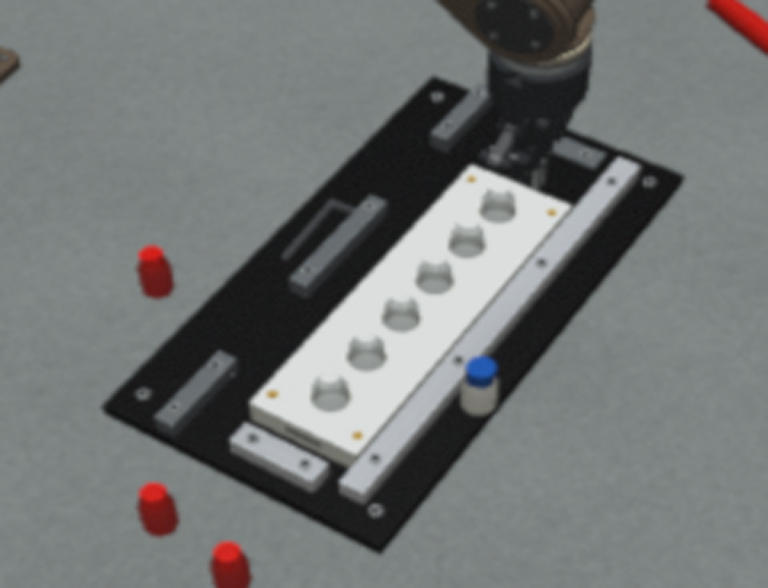

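The carrier is still flush with the rail and its bottles are standing. The end at (300,430) is about 10 mm from the stop at (280,445), so I'll go on more slowly.

```bash
python3 -m pendant '[{"dx":0,"dy":0.1,"dz":0,"twist":0},{"dx":0,"dy":0.2,"dz":0,"twist":0},{"dx":0,"dy":0.3,"dz":0,"twist":0},{"dx":0,"dy":0.4,"dz":0,"twist":0}]';  python3 -m pendant '[{"dx":0,"dy":0.1,"dz":0,"twist":0},{"dx":0,"dy":0.2,"dz":0,"twist":0}]'; python3 -m pendant '[{"dx":0,"dy":0.1,"dz":0,"twist":0},{"dx":0,"dy":0.2,"dz":0,"twist":0}]'
```

```text
time: 20.27
eef_pos: [0.5586, 0.1529, 0.0303]
tcp_rot: [1.0, -0.012, 0.0, -0.001]
contact_force: [-0.2, 5.9, -0.4]
opening: 0.002
finger_force: 2.8
time: 20.52
eef_pos: [0.5585, 0.1509, 0.0303]
tcp_rot: [1.0, -0.012, 0.0, -0.001]
contact_force: [0.6, 5.4, -1.7]
opening: -0.0
finger_force: 2.9
time: 20.78
eef_pos: [0.5585, 0.1489, 0.0304]
tcp_rot: [1.0, -0.012, 0.0, -0.001]
contact_force: [-0.0, 5.8, -0.1]
opening: 0.004
finger_force: 2.9
```

```bash
python3 -m pendant '[{"dx":0,"dy":0.1,"dz":0,"twist":0},{"dx":0,"dy":0.2,"dz":0,"twist":0}]'; python3 -m pendant '[{"dx":0,"dy":0.1,"dz":0,"twist":0},{"dx":0,"dy":0.2,"dz":0,"twist":0}]'
```

```text
time: 21.02
eef_pos: [0.5585, 0.1469, 0.0304]
tcp_rot: [1.0, -0.012, 0.0, -0.001]
contact_force: [0.6, 5.6, -0.5]
opening: 0.001
finger_force: 2.9
time: 21.28
eef_pos: [0.5584, 0.1449, 0.0303]
tcp_rot: [1.0, -0.012, 0.0, -0.001]
contact_force: [0.4, 5.1, 0.1]
opening: 0.002
finger_force: 2.9
```

```bash
python3 -m pendant '[{"dx":0,"dy":0.1,"dz":0,"twist":0},{"dx":0,"dy":0.2,"dz":0,"twist":0}]'; python3 -m pendant '[{"dx":0,"dy":0.1,"dz":0,"twist":0},{"dx":0,"dy":0.1,"dz":0,"twist":0}]'
```

```text
time: 21.52
eef_pos: [0.5584, 0.1442, 0.0304]
tcp_rot: [1.0, -0.013, 0.0, -0.003]
contact_force: [0.6, 11.8, -0.9]
opening: -0.0
finger_force: 6.1
time: 21.78
eef_pos: [0.5584, 0.1442, 0.0304]
tcp_rot: [1.0, -0.013, 0.001, -0.004]
contact_force: [1.5, 13.2, -1.5]
opening: -0.001
finger_force: 6.7
```

```bash
python3 -m pendant '[{"dx":0,"dy":0.03,"dz":0,"twist":0},{"dx":0,"dy":0.03,"dz":0,"twist":0},{"dx":0,"dy":0.03,"dz":0,"twist":0},{"dx":0,"dy":0.03,"dz":0,"twist":0}]'; python3 -m pendant '[{"dx":0,"dy":-0.2,"dz":0,"twist":0},{"dx":0,"dy":-0.6,"dz":0,"twist":0},{"dx":0,"dy":-2,"dz":0,"twist":0},{"dx":0,"dy":-2.5,"dz":0,"twist":0},{"dx":0,"dy":-2.5,"dz":-5,"twist":0},{"dx":0,"dy":-2.5,"dz":-10,"twist":0},{"dx":0,"dy":-5,"dz":-13,"twist":0},{"dx":0,"dy":-5,"dz":-13,"twist":0},{"dx":0,"dy":-5,"dz":-13,"twist":0}]'
python3 - <<'E'
from h import *
c=snap('scene'); cv2.imwrite('pics/s6.png',cv2.resize(c['img'][150:360,190:430,::-1],None,fx=3.2,fy=2.8,interpolation=cv2.INTER_CUBIC))
E
```

```text
time: 22.28
eef_pos: [0.5584, 0.1442, 0.0304]
tcp_rot: [1.0, -0.013, 0.001, -0.004]
contact_force: [0.4, 14.3, -1.6]
opening: 0.002
finger_force: 7.1
time: 23.4
eef_pos: [0.5587, 0.1896, 0.159]
tcp_rot: [1.0, -0.012, -0.001, 0.0]
contact_force: [-0.3, -0.1, 0.2]
opening: 0.001
finger_force: 0.0
```

View pics/s6.png

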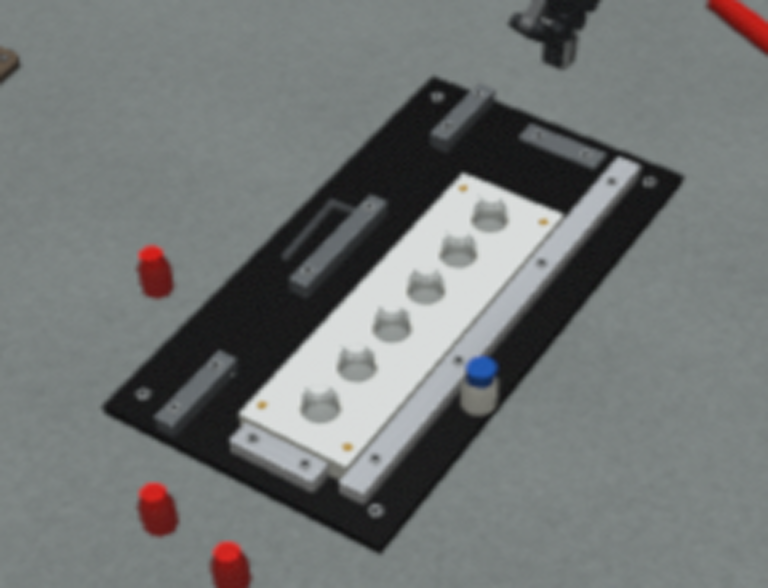

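The carrier sits against both the stop, at (280,445), and the rail. A last press near its middle, through the right gap, checks that it is still flush after the slide.

```bash
python3 -m pendant '[{"dx":-2,"dy":5,"dz":0,"twist":0},{"dx":-4,"dy":10,"dz":0,"twist":0},{"dx":-6,"dy":15,"dz":0,"twist":0},{"dx":-7.8,"dy":20,"dz":0,"twist":0},{"dx":-7.8,"dy":25.5,"dz":0,"twist":0},{"dx":-7.8,"dy":25.5,"dz":4,"twist":0},{"dx":-7.8,"dy":25.5,"dz":8,"twist":0},{"dx":-7.8,"dy":25.5,"dz":12.7,"twist":0},{"dx":-7.8,"dy":25.5,"dz":12.7,"twist":0}]'; python3 -m pendant '[{"dx":0.5,"dy":0,"dz":0,"twist":0},{"dx":1,"dy":0,"dz":0,"twist":0},{"dx":1.4,"dy":0,"dz":0,"twist":0},{"dx":1.6,"dy":0,"dz":0,"twist":0},{"dx":1.8,"dy":0,"dz":0,"twist":0}]'
```

```text
time: 24.58
eef_pos: [0.4703, -0.0619, 0.0282]
tcp_rot: [1.0, -0.012, -0.006, -0.002]
contact_force: [0.5, 1.3, -0.2]
opening: -0.0
finger_force: 0.0
time: 25.2
eef_pos: [0.4938, -0.0635, 0.0337]
tcp_rot: [1.0, -0.012, 0.0, 0.0]
contact_force: [-0.7, -0.8, 0.3]
opening: -0.005
finger_force: 0.0
```

```bash
python3 -m pendant '[{"dx":0.1,"dy":0,"dz":0,"twist":0},{"dx":0.2,"dy":0,"dz":0,"twist":0},{"dx":0.3,"dy":0,"dz":0,"twist":0}]'; python3 -m pendant '[{"dx":0.1,"dy":0,"dz":-0.05,"twist":0},{"dx":0.2,"dy":0,"dz":-0.1,"twist":0}]'; python3 -m pendant '[{"dx":0.1,"dy":0,"dz":-0.05,"twist":0},{"dx":0.2,"dy":0,"dz":-0.1,"twist":0},{"dx":0.2,"dy":0,"dz":-0.1,"twist":0}]'
```

```text
time: 25.58
eef_pos: [0.4964, -0.0636, 0.0333]
tcp_rot: [1.0, -0.012, -0.0, -0.0]
contact_force: [0.6, -0.1, -0.8]
opening: -0.002
finger_force: 0.0
time: 25.82
eef_pos: [0.4981, -0.0636, 0.0341]
tcp_rot: [1.0, -0.012, -0.001, -0.0]
contact_force: [-1.5, -1.6, -1.5]
opening: -0.001
finger_force: 0.7
time: 26.2
eef_pos: [0.4981, -0.0636, 0.0342]
tcp_rot: [1.0, -0.012, -0.003, -0.0]
contact_force: [-6.4, -2.3, -0.5]
opening: 0.004
finger_force: 2.8
```

Contact came at x = 0.498, the same place as before, so it is still flush. I'll press to about 12 N, then withdraw.

```bash
python3 -m pendant '[{"dx":0.08,"dy":0,"dz":0,"twist":0},{"dx":0.15,"dy":0,"dz":0,"twist":0},{"dx":0.15,"dy":0,"dz":0,"twist":0},{"dx":0.15,"dy":0,"dz":0,"twist":0}]'; python3 -m pendant '[{"dx":-0.4,"dy":0,"dz":0,"twist":0},{"dx":-1,"dy":0,"dz":0,"twist":0},{"dx":-2.4,"dy":0,"dz":0,"twist":0},{"dx":-2.6,"dy":0,"dz":0,"twist":0},{"dx":-2.6,"dy":0,"dz":-5,"twist":0},{"dx":-2.6,"dy":3,"dz":-10,"twist":0},{"dx":-2.6,"dy":9,"dz":-15,"twist":0},{"dx":-2.6,"dy":15,"dz":-17,"twist":0},{"dx":-2.6,"dy":21,"dz":-17,"twist":0},{"dx":-2.6,"dy":21,"dz":-17,"twist":0}]'
python3 - <<'E'
from h import *
c=snap('top'); cv2.imwrite('pics/t7.png',cv2.resize(c['img'][180:294,220:424,::-1],None,fx=3.9,fy=3.9,interpolation=cv2.INTER_CUBIC))
E
```

```text
time: 26.7
eef_pos: [0.4981, -0.0635, 0.0342]
tcp_rot: [1.0, -0.011, -0.005, -0.0]
contact_force: [-10.0, -2.9, 3.5]
opening: -0.003
finger_force: 5.2
time: 27.95
eef_pos: [0.4709, -0.2766, 0.2065]
tcp_rot: [1.0, -0.014, 0.001, 0.001]
contact_force: [0.1, 0.2, -0.9]
opening: 0.0
finger_force: 0.0
```

View pics/t7.png

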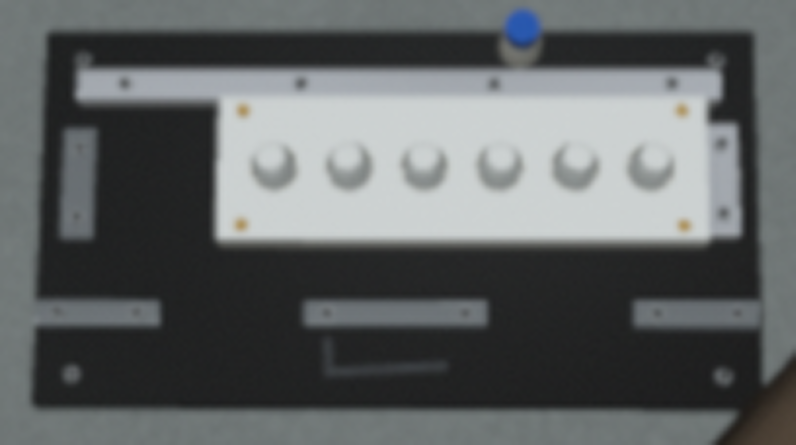

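The carrier's back edge lies along row 97 from end to end, flush with the rail. Its right end at column 708 is against the stop, the bottles are upright and the arm is clear.

```bash
python3 -c "
from plant import ctrl
print(ctrl.sign_off())"
```

```text
the job is handed in; nothing more can be done
None
```

The carrier is flush along the rear rail and against the -y end stop, released with all six bottles standing; the job is handed in at about 28 s, no verdict shown. I pressed the rail at up to 16.8 N (briefly above your 12–16 N range, under the 18 N limit), the stop at 14.3 N, and the last flush check at 10 N.

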